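# Roll the steel ball home in the glass box and shut the lid

### The arm

A 6-joint arm with a two-finger parallel gripper is mounted at the origin on the work surface. World frame = base frame: x ahead of the robot, y to its left, z up, the work surface at z = 0. Lengths are in m, angles in rad, forces in N, time in s.
With the tool pointing down it reaches from about 0.35 to 0.925 m from the base axis. Payload 6.4 kg.
Tool frame: the origin (TCP) lies midway between the tips of the shut fingers; the grasp point (between the pads) lies 19 mm behind it; z points along the fingers, y is the line along which they close (so a half turn about z gives the same grasp; the last joint's range is limited). The gripper opens to 85 mm and grips with 20 to 120 N. Pads are 22 mm wide; open, the fingers measure 114 mm over their backs; the gripper's body (76 mm by 85 mm) begins 54 mm behind the grasp point. The pads swing forward as they close: fully open they stand 13 mm farther back than shut.
Start: joints at [0.987, 0.245, 1.558, -0, 1.339, -0.174], TCP at [0.259, 0.596, 0.231] pointing down, gripper open.
Joint ranges: [-3.13, 3.13], [-1.02, 2.26], [0.13, 2.54], [-0.95, 4.09], [0.21, 2.88], [-2.74, 2.74]. Speed limits (rad/s): [2.57, 2.57, 3.14, 3.14, 3.14, 3.14].

### API

Orientations are given as [roll, pitch, yaw] about the fixed x, y, z axes, in that order (R = Rz(yaw) Ry(pitch) Rx(roll)).
In Python, from workcell import state, read_camera, camera_params, job_done, trace gives the robot as it stands.
- The arm moves only by the tool carry_out, never from a script. Its argument "steps" is text: rows parted by semicolons, each of 7 numbers parted by spaces: the shift along the tool's x, y, z scaled (see below), then the turn, a rotation vector about the tool's x, y, z scaled (see below), then the opening, from 0 (shut) to 1 (fully open). In form: dx dy dz ax ay az gripper; .... A call has 1 to 12 rows; each row shifts and turns the commanded pose from where the row before left it, along the tool's axes as they then stand; what a row does not reach is not made up. The controller multiplies each number of a shift by 25 mm and each number of a turn by 6 degrees. A row lasts 1/12 s, in which the tool goes at most 41.7 mm and 7.16 degrees, less where a joint would pass 70% of its speed; a pose out of reach is approached as far as the arm can. A call with a number of a shift or a turn outside -1 to 1 is refused whole. A call with a gripper value outside its range is refused whole. The fingers move at their own pace and stop on an object; the grip force is fixed at half the most. Time passes only in rows, so rows that do not move let the fingers close. It gives the time, the measured TCP pose, the force, the opening and the grip force at its end, in the units of the state.
- state(): the state, without advancing time (a new reading comes with each control period).
- read_camera(name): name is "scene" or "top" or "wrist"; returns the picture (420x560x3 uint8, red, green, blue); there is no depth.
- camera_params(name): a dict with "intrinsics" (3x3 intrinsics, pixels), "R" (3x3) and "t" (3): a world point X has camera coordinates R X + t. Camera axes: x right, y down, z forward; pixel columns grow to the right and rows downward; lengths in m; the calibration is good to about 2 mm. A picture is of the moment at which its call begins: read the wrist's pose just before it. camera_params takes no time and is no camera call; for the wrist camera it gives the pose at the moment of the call.
- job_done(): hands the job in; it is judged then, once.
Trained networks look in the newest picture that a camera, given by its name, has taken for a name from the list of things; names that differ only in an ending like _2 or _b are one class to them, and where a whole thing is asked for, a point or a joint stands for the part that bears it (a point fixed in the world has none). Each returns a list of dicts, best first, with "score" (0 to 1); they miss things now and then, are a little off and sometimes report something else, mostly with a low value. They report only what shows in the picture. A call takes as long as a camera call. They do not tell look-alikes from the thing itself.
- trace(camera, label): "mask" (420x560 bool, what is visible of it) and "extent" ([left, top, right, bottom] in pixels, round what is visible of it).
The state is a dict: "clock": time; "q": joint angles; "joint_velocities": joint speeds; "joint_torque": joint torques, N m; "ee_pos": TCP position; "ee_rot": TCP orientation; "contact_force": force on the tool from outside, world axes, zero at the start; "moment": the same for the moment, N m; "finger_gap": finger opening in m; "gripper_force": force on a finger pad.
Only numpy, scipy, OpenCV 4.12 (cv2) and the standard library are available. Lean on these libraries where they do the work, as an engineer would, in place of code of your own. Each camera call takes 0.05 s, during which the arm holds its last target. There are 200 camera calls.

### The job

In the open glass box, nudge the loose steel ball along the wooden board, without picking it up, until it drops into the round well and sits fully home. Then swing the glass lid down until it is fully shut, and leave it. Go gently, as the glass and the well's edge chip easily, and leave the other things on the sideboard where they are.

Things in the scene. Friction and masses are not known exactly. Their poses are not given: they have to be found in the camera images.
- box: shallow square glass box without a floor, 210 x 210 mm outside, walls 5 mm thick and 26 mm high, thin dark metal edging; does not move. It stands on a pale wooden board (300 mm along x, 240 mm along y, 18 mm thick, fixed) on the sideboard. Origin: middle of the box at the board's top, 18 mm above the sideboard; x points from the front wall (robot's side) to the hinge wall, z up
- well_area (a point): point on the board's top 22 mm from the box's middle towards the hinge, axes as the box's. The board has one round well, 33 mm across, 9 mm deep, flat bottom. The box was set on the board by eye: the well's centre lies within 36 mm of this point along the box's x and 5 mm along y; its exact place is not measured and must be felt or seen. The lid shuts only with the ball in the well
- ball: loose polished steel ball, 30 mm in diameter, 0.08 to 0.14 kg, on the board inside the box, in front of the well. Origin: its centre, 15 mm above the board's top while it rolls, 6 mm when down in the well. It rolls easily, but soon stops by itself. Once it is against the well's far edge or a wall the push rises steeply: over 12 N from the gripper would chip the edge
- lid (a joint): angle of the lid: 0 shut (flat on the walls), grows as it opens, 1.57 upright, starts at 1.65 to 1.9 (leaning back, away from the robot), stop at 2.0. Stiff hinge: it stays where it is left and takes 2 to 5 N at its front part to move. More than 20 N on the glass of lid or walls is too much
- lid_hinge (a point): middle of the lid's hinge line, on the hinge wall's (+x) outer face, 26.5 mm above the board's top; lid pane 210 x 210 mm, 4 mm thick, lies above this line when shut. The hinge line runs along the box's y
- lid_edge (a point): middle of the lid's free edge, on the outer face (the top one when shut, the one away from the robot when open), 210 mm from the hinge line; a small flat metal tab 40 mm wide sticks out 14 mm past it
- tin: pewter-grey aluminium tea tin, 73 mm in diameter, 112 mm high, to the left of the box; leave alone. Origin: centre of its underside
- planter: empty cream ceramic planter, 110 mm across the rim, 90 mm high, to the right of the box; leave alone. Origin: centre of its underside
- dinosaur: small plastic toy dinosaur, about 145 mm long and 77 mm high, to the right in front; leave alone. Origin: on the surface under its body, head to its -x
- spoon_rest: stainless steel spoon rest, round dish 82 mm across and 11 mm high with a flat handle to its -x, to the left in front; leave alone. Origin: centre of the dish's underside
Mind the look-alikes: they are no part of the job. There is more than one size of the ball; the one meant has the size given above.

How it is judged:
By the outcome, as a careful person would: the job done as asked, in the order asked, and still so for the second after the job is handed in, with the robot touching nothing.
It also fails if it takes over 67 s, if anything falls off the work surface, if the arm or the gripper's body presses on something with over 40 N, if the wrist force passes 120 N, or if a joint passes its speed limit or range.

## Working session

There is one attempt and no reset: what is moved stays moved. The work goes in short steps, Python scripts to look and compute and a tool call to move; the robot and the scene stay as the last step left them, time stands still between calls to the robot, and variables do not carry over. Pictures are saved under pics/ and viewed, at most 10 in all, crops included, and the job is handed in when it is done.

Besides the shell and the picture viewer there is one more tool, called as name(argument=value, ...), one argument or row to a line, values as JSON. carry_out: Moves the arm, as the interface text tells. Its arguments: {"type":"object","properties":{"steps":{"type":"string"}},"required":["steps"]}

```bash
mkdir -p pics; cat > h.py <<'E'
import numpy as np, cv2
from workcell import state, read_camera, camera_params, trace
def save(cam,name,crop=None,k=1):
    im=read_camera(cam)
    if crop: l,t,r,b=crop; im=im[t:b,l:r]
    if k!=1: im=cv2.resize(im,None,fx=k,fy=k,interpolation=cv2.INTER_CUBIC)
    cv2.imwrite('pics/'+name,im[:,:,::-1])
def ray(cam,uv,z):
    p=camera_params(cam);K,R,t=map(np.array,(p['intrinsics'],p['R'],p['t']))
    d=R.T@np.linalg.inv(K)@np.array([uv[0],uv[1],1.]);c=-R.T@t
    return c+d*(z-c[2])/d[2]
def proj(cam,X):
    p=camera_params(cam);x=np.array(p['R'])@np.array(X)+p['t'];x=np.array(p['intrinsics'])@x;return x[:2]/x[2]
E
python3 - <<'E'
from h import *
a=read_camera('scene');b=read_camera('top')
cv2.imwrite('pics/a.png',cv2.resize(a[:,:,::-1],(800,600)));cv2.imwrite('pics/b.png',cv2.resize(b[:,:,::-1],(800,600)))
for c in('top','scene'):
  p=camera_params(c);print(c,-np.array(p['R']).T@p['t'])
  for l in('ball','box','lid'):
    for d in trace(c,l)[:3]: print(l,d['score'],d['extent'])
print(state())
E
```

```text
top [0.3321927  0.0067949  0.87224255]
ball 0.83 [359.6, 261.1, 378.6, 285.2]
ball 0.71 [256.5, 204.2, 272.3, 216.8]
ball 0.65 [163.1, 206.5, 211.9, 260.7]
box 0.84 [181.9, 82.0, 316.9, 248.6]
lid 0.78 [175.4, 81.4, 292.4, 160.3]
scene [ 0.89685209 -0.20434274  0.70902642]
ball 0.76 [150.4, 193.4, 174.1, 213.4]
ball 0.7 [199.0, 282.0, 211.3, 300.5]
ball 0.5 [301.2, 201.4, 313.1, 218.9]
box 0.67 [236.8, 157.0, 460.8, 306.0]
lid 0.84 [316.4, 154.1, 459.4, 302.5]
{'clock': 0.4, 'q': array([ 9.86891966e-01,  2.45169320e-01,  1.55795509e+00, -1.98706141e-05,
        1.33869116e+00, -1.74094474e-01]), 'joint_velocities': array([ 0.00075217, -0.00199908, -0.00415585,  0.00148823, -0.0034507 ,
        0.00069853]), 'joint_torque': array([ 8.25902043e-04, -4.28908825e+01, -3.25878203e+01, -1.20629993e-04,
        1.90309518e-03,  4.24906318e-06]), 'ee_pos': array([0.25894533, 0.59612925, 0.2311624 ]), 'ee_rot': array([-3.14136976e+00, -1.95677631e-05,  2.73178734e+00]), 'contact_force': array([0.47959111, 0.39799755, 0.57897636]), 'moment': array([-0.00980265,  0.01900785, -0.03972009]), 'gripper_force': 0.0, 'finger_gap': 0.085408352428996}
```

View pics/b.png

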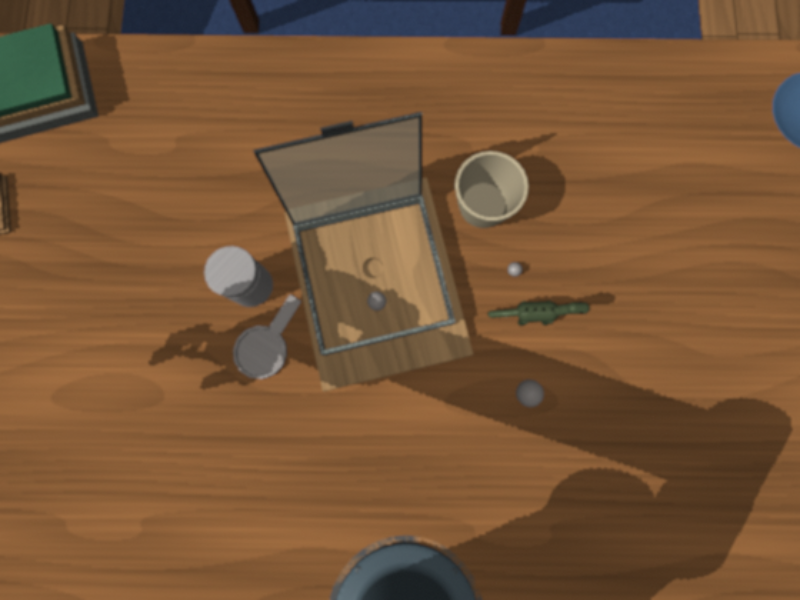

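View pics/a.png

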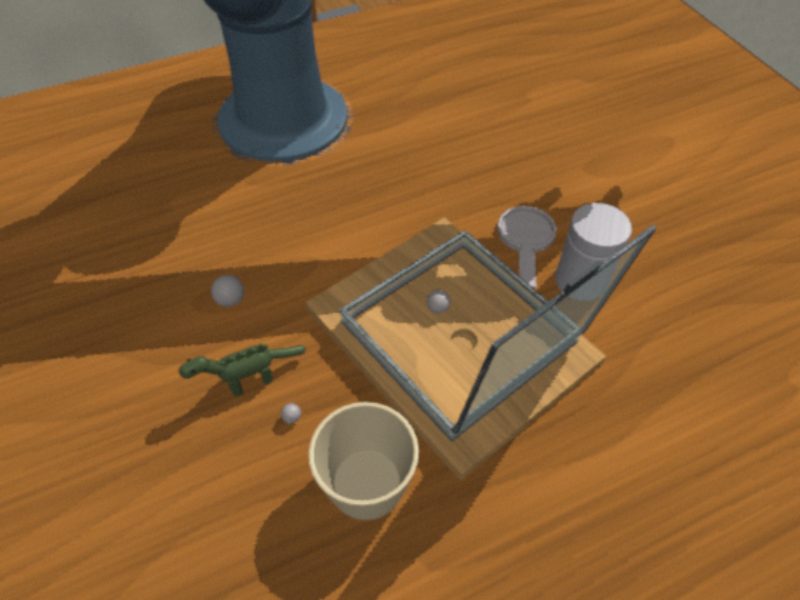

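In `top` (at 800x600) there are three balls: (376,300) inside the box, (515,269) small and (530,393) large, both on the sideboard. The well is at (373,267). The ball inside the box fits, and I'll confirm it with a crop and its size.

```bash
python3 - <<'E'
from h import *
save('top','c.png',(170,75,340,285),2.8)
s=.7
for n,uv,z in [('NL',(320,353),.044),('NR',(455,321),.044),('FL',(298,222),.044),('FR',(423,198),.044),('ball',(376,300),.033),('well',(373,267),.018)]:
  print(n,ray('top',np.array(uv)*s,z).round(4))
for e in([359.6,261.1,378.6,285.2],[256.5,204.2,272.3,216.8]):print('size',ray('top',e[:2],.033)-ray('top',e[2:],.033))
for n,uv,z in [('ball',(438,301),.033),('well',(464,339),.018)]: print('scene',n,ray('scene',np.array(uv)*s,z).round(4))
E
```

```text
NL [0.3848 0.1331 0.044 ]
NR [ 0.436 -0.071  0.044]
FL [0.5902 0.1757 0.044 ]
FR [ 0.632  -0.0212  0.044 ]
ball [0.4688 0.0507 0.033 ]
well [0.5247 0.0574 0.018 ]
size [0.05074262 0.03957216 0.        ]
size [0.02796019 0.03570363 0.        ]
scene ball [0.4685 0.0515 0.033 ]
scene well [0.5251 0.06   0.018 ]
```

View pics/c.png

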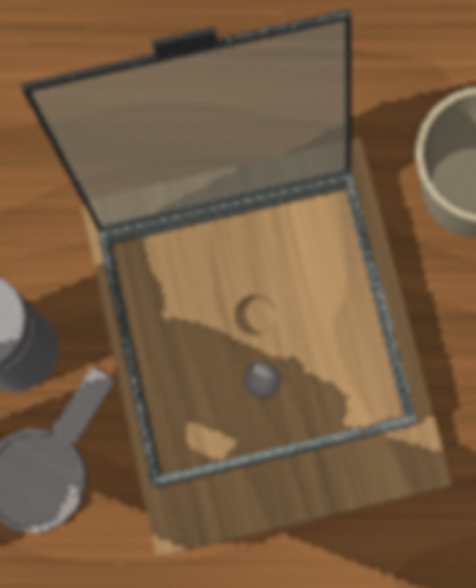

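The crop shows the ball at (262,379) and the well at (256,314), both inside the box. The traced size is about 30 mm, so this is the right ball. The pushing plan is to leave the fingers ~20 mm apart so the ball nests between them, lined up along ball→well. First I turn the tool and set the gap.

```bash
cat >> h.py <<'E'
def delta(target):
    from scipy.spatial.transform import Rotation as Ro
    s=state();R=Ro.from_euler('xyz',s['ee_rot']).as_matrix()
    return (R.T@(np.array(target)-s['ee_pos'])/.025).round(2)
E
echo ok
```

```text
ok
```

carry_out(
  steps="0 0 0 0 0 -0.86 0.24; 0 0 0 0 0 -0.86 0.24; 0 0 0 0 0 -0.86 0.24; 0 0 0 0 0 -0.86 0.24; 0 0 0 0 0 -0.86 0.24; 0 0 0 0 0 -0.86 0.24; 0 0 0 0 0 0 0.24; 0 0 0 0 0 0 0.24",
)

```text
clock: 1.12
ee_pos: [0.259, 0.5962, 0.2313]
ee_rot: [3.142, 0.0, -3.013]
contact_force: [0.1, 0.4, 0.7]
finger_gap: 0.0202
gripper_force: 0.0
```

```bash
python3 - <<'E'
from h import *
s=state();print(s['ee_pos'],s['ee_rot'],s['finger_gap'])
u=np.array([np.cos(np.radians(7.6)),np.sin(np.radians(7.6))])
b=np.array([.4687,.051]); p=b-u*.033
print(p,delta([*p,.12]))
E
```

```text
[0.25896217 0.59621053 0.23131481] [ 3.14155418e+00  4.42018334e-06 -3.01326364e+00] 0.02022311067393005
[0.43598989 0.04663554] [ -4.21 -22.71   4.45]
```

carry_out(
  steps="-0.18 -0.95 0 0 0 0 0.24; -0.18 -0.95 0 0 0 0 0.24; -0.18 -0.95 0 0 0 0 0.24; -0.18 -0.95 0 0 0 0 0.24; -0.18 -0.95 0 0 0 0 0.24; -0.18 -0.95 0 0 0 0 0.24; -0.18 -0.95 0 0 0 0 0.24; -0.18 -0.95 0 0 0 0 0.24; -0.18 -0.95 0 0 0 0 0.24; -0.18 -0.95 0 0 0 0 0.24; -0.18 -0.95 0 0 0 0 0.24; -0.18 -0.95 0 0 0 0 0.24",
)

```text
clock: 2.12
ee_pos: [0.3498, 0.3196, 0.2315]
ee_rot: [3.141, 0.0, -3.013]
contact_force: [0.1, 0.2, -0.3]
finger_gap: 0.0206
gripper_force: 0.0
```

carry_out(
  steps="-0.18 -0.95 0 0 0 0 0.24; -0.18 -0.95 0 0 0 0 0.24; -0.18 -0.95 0 0 0 0 0.24; -0.18 -0.95 0 0 0 0 0.24; -0.18 -0.95 0 0 0 0 0.24; -0.18 -0.95 0 0 0 0 0.24; -0.18 -0.95 0 0 0 0 0.24; -0.18 -0.95 0 0 0 0 0.24; -0.18 -0.95 0 0 0 0 0.24; -0.18 -0.95 0 0 0 0 0.24; -0.18 -0.95 0 0 0 0 0.24; -0.18 -0.95 0 0 0 0 0.24",
)

```text
clock: 3.12
ee_pos: [0.4405, 0.0439, 0.2315]
ee_rot: [-3.141, 0.001, -3.013]
contact_force: [-0.1, 0.2, -0.3]
finger_gap: 0.0198
gripper_force: 0.0
```

carry_out(
  steps="0 0 0.8 0 0 0 0.24; 0 0 0.8 0 0 0 0.24; 0 0 0.8 0 0 0 0.24; 0 0 0.8 0 0 0 0.24; 0 0 0 0 0 0 0.24; 0 0 0 0 0 0 0.24",
)

```text
clock: 3.62
ee_pos: [0.4396, 0.0452, 0.1508]
ee_rot: [3.141, -0.002, -3.012]
contact_force: [-0.4, 0.3, 1.1]
finger_gap: 0.0205
gripper_force: 0.0
```

```bash
python3 - <<'E'
from h import *
s=state();print(s['ee_pos'],s['ee_rot'],s['finger_gap'],s['contact_force'])
w=read_camera('wrist');cv2.imwrite('pics/w1.png',cv2.resize(w[:,:,::-1],(800,600)))
p=camera_params('wrist');print(p)
for X in([.4687,.051,.033],[.525,.0585,.018],[.511,.054,.018]):print(proj('wrist',X)/.7)
E
```

```text
[0.43963613 0.04520641 0.15082969] [ 3.14098090e+00 -2.01181736e-03 -3.01232686e+00] 0.020479747616764726 [-0.39978208  0.26737838  1.11428577]
{'intrinsics': array([[355.59027777,   0.        , 284.12207798],
       [  0.        , 355.59027777, 205.98799788],
       [  0.        ,   0.        ,   1.        ]]), 'R': array([[-1.29255656e-01,  9.91611296e-01, -1.16561516e-04],
       [ 9.45035987e-01,  1.23220206e-01,  3.02859312e-01],
       [ 3.00333078e-01,  3.90361244e-02, -9.53035269e-01]]), 't': array([ 0.01266017, -0.43787851,  0.16925389])}
[410.68023362 332.90418248]
[410.45989552 409.72487497]
[406.14532157 388.60909146]
```

View pics/w1.png

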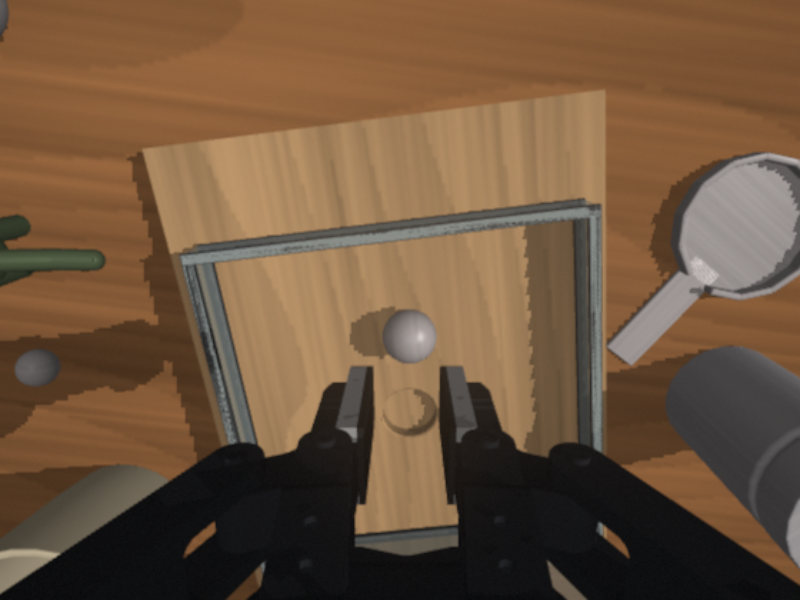

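The wrist picture shows the ball at (410,336) and the well at (410,411), both within 2 mm of my estimates and in line with the finger gap. I'll compute the descent.

```bash
python3 - <<'E'
from h import *
b=ray('wrist',np.array([410,336])*.7,.033);w=ray('wrist',np.array([410,411])*.7,.018);print(b,w)
u=(w-b)[:2];print(np.degrees(np.arctan2(u[1],u[0])),np.linalg.norm(u));u/=np.linalg.norm(u)
p=b[:2]-u*.033;print(p,delta([*p,.028]))
E
```

```text
[0.47057471 0.05087005 0.033     ] [0.52591548 0.05833662 0.018     ]
7.683938233437149 0.05584219147011538
[0.43787103 0.04645767] [0.11 0.07 4.96]
```

carry_out(
  steps="0.05 0.04 0.7 0 0 0 0.24; 0.05 0.03 0.7 0 0 0 0.24; 0 0 0.7 0 0 0 0.24; 0 0 0.7 0 0 0 0.24; 0 0 0.7 0 0 0 0.24; 0 0 0.7 0 0 0 0.24; 0 0 0.5 0 0 0 0.24; 0 0 0.3 0 0 0 0.24; 0 0 0.15 0 0 0 0.24; 0 0 0 0 0 0 0.24; 0 0 0 0 0 0 0.24",
)

```text
clock: 4.58
ee_pos: [0.4386, 0.0464, 0.0236]
ee_rot: [-3.141, 0.002, -3.011]
contact_force: [0.0, -0.2, 0.2]
finger_gap: 0.0208
gripper_force: 0.0
```

```bash
python3 - <<'E'
from h import *
s=state();print(s['ee_pos'],s['ee_rot'],s['finger_gap'],s['contact_force'])
w=read_camera('wrist');cv2.imwrite('pics/w2.png',cv2.resize(w[:,:,::-1],(800,600)))
for X in([.4706,.0509,.033],[.526,.0583,.018],s['ee_pos']):print(proj('wrist',X)/.7)
E
```

```text
[0.43859705 0.04638894 0.02358505] [-3.14105163e+00  1.87062245e-03 -3.01114364e+00] 0.020827202305275218 [ 0.03153849 -0.22381672  0.17058487]
[408.10730955 497.4371792 ]
[408.10739351 593.78497633]
[407.14747258 390.6927173 ]
```

View pics/w2.png

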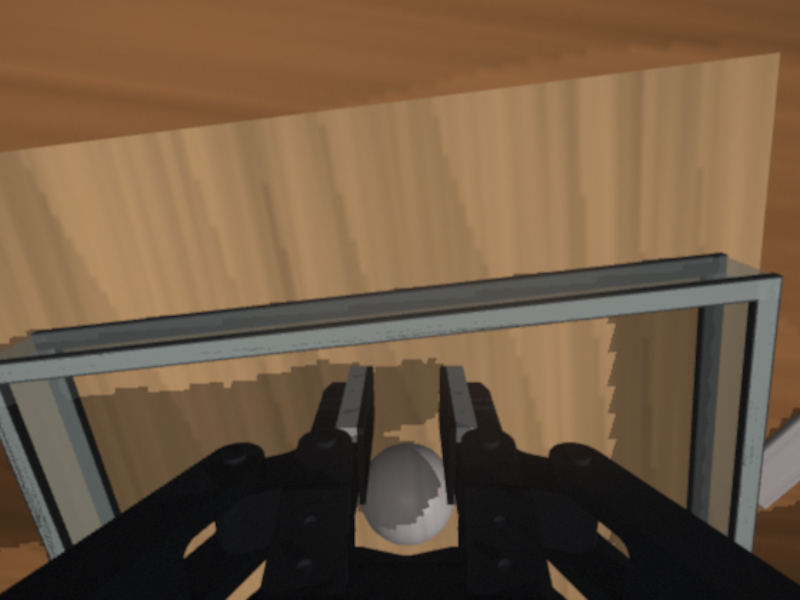

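The ball sits at (408,497), centred just ahead of the two fingers. I'll push slowly along tool −x.

carry_out(
  steps="-0.1 0 0.04 0 0 0 0.24; -0.1 0 0 0 0 0 0.24; -0.1 0 0 0 0 0 0.24; -0.08 0 0 0 0 0 0.24; -0.08 0 0 0 0 0 0.24; -0.08 0 0 0 0 0 0.24; -0.08 0 0 0 0 0 0.24; -0.08 0 0 0 0 0 0.24; -0.08 0 0 0 0 0 0.24; -0.08 0 0 0 0 0 0.24; -0.08 0 0 0 0 0 0.24; -0.08 0 0 0 0 0 0.24",
)

```text
clock: 5.63
ee_pos: [0.463, 0.0499, 0.0215]
ee_rot: [3.142, -0.0, -3.011]
contact_force: [-0.2, 0.5, 0.2]
finger_gap: 0.0204
gripper_force: 0.1
```

carry_out(
  steps="-0.08 0 0 0 0 0 0.24; -0.08 0 0 0 0 0 0.24; -0.08 0 0 0 0 0 0.24; -0.08 0 0 0 0 0 0.24; -0.08 0 0 0 0 0 0.24; -0.08 0 0 0 0 0 0.24; -0.08 0 0 0 0 0 0.24; -0.06 0 0 0 0 0 0.24; -0.06 0 0 0 0 0 0.24; -0.06 0 0 0 0 0 0.24; 0 0 0 0 0 0 0.24; 0 0 0 0 0 0 0.24",
)

```text
clock: 6.63
ee_pos: [0.4812, 0.0523, 0.0215]
ee_rot: [3.142, -0.0, -3.011]
contact_force: [-0.1, 0.9, -0.5]
finger_gap: 0.0202
gripper_force: 0.0
```

```bash
python3 - <<'E'
from h import *
s=state();print(s['ee_pos'],s['finger_gap'],s['contact_force'])
w=read_camera('wrist');sc=read_camera('scene')
l,t=230,140;a=cv2.resize(w[250:,180:400],None,fx=2,fy=2);b=cv2.resize(sc[140:310,230:450],None,fx=2,fy=2)
cv2.imwrite('pics/w3.png',np.vstack([cv2.resize(a,(440,300)),cv2.resize(b,(440,300))])[:,:,::-1])
E
```

```text
[0.48121819 0.05226274 0.02152874] 0.02017010420121763 [-0.08963669  0.88715244 -0.52645213]
```

View pics/w3.png

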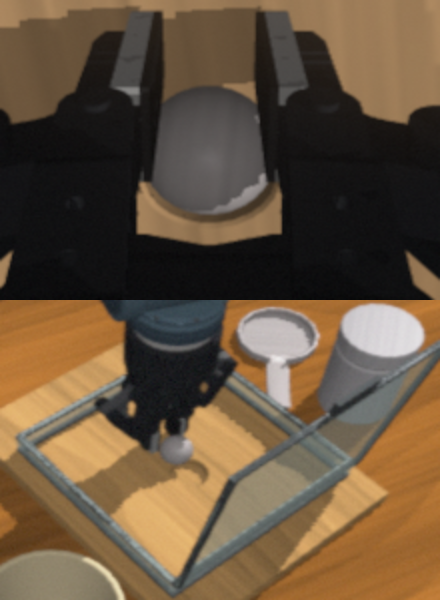

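The ball is held in the gap at (210,150) in the crop, and the scene view shows the well just ahead, about 23 mm to go. I'll keep pushing slowly.

carry_out(
  steps="-0.06 0 0 0 0 0 0.24; -0.06 0 0 0 0 0 0.24; -0.06 0 0 0 0 0 0.24; -0.06 0 0 0 0 0 0.24; -0.06 0 0 0 0 0 0.24; -0.06 0 0 0 0 0 0.24; -0.06 0 0 0 0 0 0.24; -0.06 0 0 0 0 0 0.24; -0.06 0 0 0 0 0 0.24; -0.06 0 0 0 0 0 0.24; -0.06 0 0 0 0 0 0.24; 0 0 0 0 0 0 0.24",
)

```text
clock: 7.73
ee_pos: [0.4979, 0.0544, 0.0216]
ee_rot: [-3.142, 0.0, -3.011]
contact_force: [0.0, -0.1, -1.1]
finger_gap: 0.0209
gripper_force: 0.0
```

```bash
python3 - <<'E'
from h import *
s=state();print(s['ee_pos'],s['finger_gap'],s['contact_force'])
w=read_camera('wrist');sc=read_camera('scene')
a=cv2.resize(w[250:,180:400],None,fx=2,fy=2);b=sc[190:270,270:380]
cv2.imwrite('pics/w4.png',np.vstack([cv2.resize(a,(440,280)),cv2.resize(b,(440,320))])[:,:,::-1])
E
```

```text
[0.49791354 0.05438229 0.02162885] 0.02086943362366129 [ 0.00547715 -0.0663534  -1.06970032]
```

View pics/w4.png

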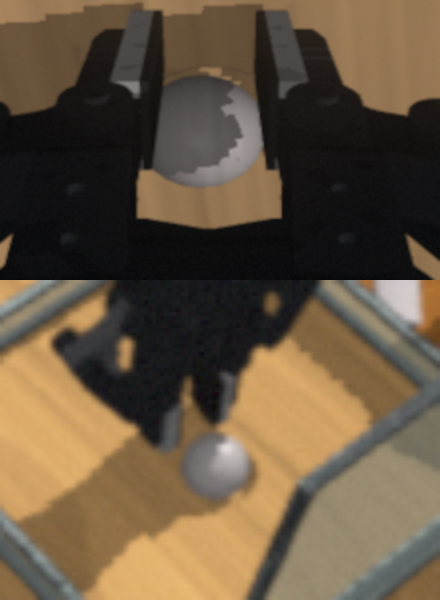

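```bash
python3 - <<'E'
from h import *
P=lambda c:(np.array(camera_params(c)['intrinsics'])@np.c_[camera_params(c)['R'],camera_params(c)['t']])
X=cv2.triangulatePoints(P('wrist'),P('scene'),np.array([[282.5],[328.9]]),np.array([[323.75],[236.5]]));print((X[:3]/X[3]).T)
for z in(.024,.033):print(z,ray('scene',(323.75,236.5),z),ray('wrist',(282.5,328.9),z),proj('scene',[.526,.0583,z]),proj('wrist',[.526,.0583,z]))
for d in trace('wrist','ball')[:2]+trace('scene','ball')[:3]:print(d['score'],d['extent'])
E
```

```text
[[0.52545899 0.05710206 0.0229622 ]]
0.024 [0.52602994 0.05683226 0.024     ] [0.52462243 0.05680941 0.024     ] [324.4738051  236.19472135] [285.30759414 331.75794229]
0.033 [0.53090187 0.0534009  0.033     ] [0.51797578 0.05598454 0.033     ] [324.89453681 233.38623826] [285.37455232 344.86024008]
0.92 [255.6, 293.6, 314.5, 362.7]
0.86 [147.8, 194.8, 173.1, 212.1]
0.68 [317.7, 227.2, 331.8, 245.6]
0.53 [198.0, 281.0, 212.2, 298.3]
```

Triangulation puts the ball's centre at z ≈ 0.023, at the well centre, so it is down in the well (0.024 expected). I'll back off, rise and shut the fingers, then recheck from above and estimate the lid angle.

carry_out(
  steps="0.2 0 0 0 0 0 0.24; 0.3 0 0 0 0 0 0.24; 0 0 -0.6 0 0 0 0.24; 0 0 -1 0 0 0 0.24; 0 0 -1 0 0 0 0.24; 0 0 -1 0 0 -0.9 0; 0 0 -1 0 0 0 0; 0 0 -1 0 0 0 0; 0 0 -1 0 0 0 0; 0 0 -1 0 0 0 0; 0 0 -1 0 0 0 0; 0 0 -1 0 0 0 0",
)

```text
clock: 8.93
ee_pos: [0.4841, 0.0528, 0.2623]
ee_rot: [3.141, -0.001, -2.917]
contact_force: [0.0, 0.5, -0.1]
finger_gap: -0.0002
gripper_force: 0.0
```

carry_out(
  steps="0 0 -1 0 0 0 0; 0 0 -1 0 0 0 0; 0 0 -1 0 0 0 0; 0 0 -1 0 0 0 0; 0 0 0 0 0 0 0; 0 0 0 0 0 0 0",
)

```text
clock: 9.43
ee_pos: [0.4851, 0.0527, 0.3628]
ee_rot: [-3.141, 0.003, -2.917]
contact_force: [0.1, 1.1, -1.6]
finger_gap: 0.0001
gripper_force: 0.0
```

```bash
python3 - <<'E'
from h import *
from scipy.optimize import least_squares
s=state();print(s['ee_pos'],s['ee_rot'],s['finger_gap'],s['contact_force'])
w=read_camera('wrist');sc=read_camera('scene')
cv2.imwrite('pics/w5.png',np.hstack([cv2.resize(w,(400,300)),cv2.resize(sc[140:310,230:460],(400,300))])[:,:,::-1])
for d in trace('wrist','ball')[:2]: print(d['extent'],d['score'])
for z in(.024,.033):print(proj('wrist',[.526,.0583,z]))
# lid fit from initial pictures (800x600 px): tab mid, lid corners ; box top corners
top={'TL':np.array([26,87])/2.8+[170,75],'TR':np.array([348,13])/2.8+[170,75],'NL':np.array([155,481])/2.8+[170,75],'NR':np.array([413,418])/2.8+[170,75],'FL':np.array([102,232])/2.8+[170,75],'FR':np.array([349,178])/2.8+[170,75]}
sce={'TL':np.array([653,230])*.7,'TR':np.array([494,347])*.7,'NL':np.array([464,235])*.7,'NR':np.array([343,315])*.7,'FR':np.array([457,433])*.7}
def pts(v):
    cx,cy,a,th=v;x=np.array([np.cos(a),np.sin(a),0]);y=np.array([-np.sin(a),np.cos(a),0]);c=np.array([cx,cy,.044]);o={}
    for k,sx,sy in(('NL',-1,1),('NR',-1,-1),('FL',1,1),('FR',1,-1)):o[k]=c+.105*(sx*x+sy*y)
    for k,sy in(('TL',1),('TR',-1)):o[k]=c+.105*x+.105*sy*y-.21*np.cos(th)*x+[0,0,.21*np.sin(th)]
    return o
def f(v):
    o=pts(v);return np.concatenate([proj('top',o[k])-top[k] for k in top]+[proj('scene',o[k])-sce[k] for k in sce])
r=least_squares(f,[.511,.054,.22,1.75],loss='soft_l1');print(r.x,f(r.x).round(1))
E
```

```text
[0.48511921 0.05268381 0.36277891] [-3.14058510e+00  2.62273223e-03 -2.91679669e+00] 5.694385084755078e-05 [ 0.12668595  1.10717028 -1.60865349]
[113.7, 137.2, 129.3, 154.6] 0.79
[270.4, 169.6, 293.0, 191.9] 0.65
[281.31282017 184.01961585]
[281.27043065 185.61473509]
[0.51407358 0.0570003  0.25748423 1.69672708] [-2.3 -0.7  0.4 -1.9 -0.7 -0.1  1.1 -1.1 -2.1 -2.   0.  -4.4  0.1 -2.7
 -0.2 -0.3 -0.3 -2.5 -2.9 -2.1 -2.1  0.1]
```

View pics/w5.png

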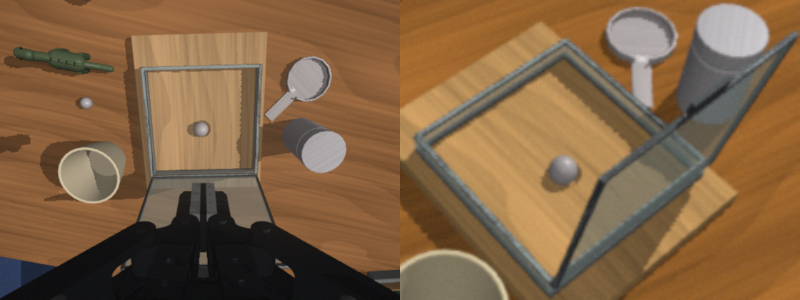

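The ball now sits over the well at (202,130), with the lid still open behind it. I'll check its height once more with better centres.

```bash
python3 - <<'E'
from h import *
P=lambda c:(np.array(camera_params(c)['intrinsics'])@np.c_[camera_params(c)['R'],camera_params(c)['t']])
C={}
for c in('wrist','scene','top'):
    im=read_camera(c); u,v=proj(c,[.525,.058,.024]).astype(int)
    cr=cv2.resize(im[v-22:v+22,u-22:u+22],None,fx=6,fy=6,interpolation=cv2.INTER_CUBIC)
    h=cv2.HoughCircles(cv2.medianBlur(cv2.cvtColor(cr,cv2.COLOR_RGB2GRAY),7),cv2.HOUGH_GRADIENT_ALT,1,20,param1=60,param2=.5,minRadius=30,maxRadius=85)
    print(c,[] if h is None else [(x/6+u-22,y/6+v-22,r/6) for x,y,r in h[0][:3]])
    if h is not None: C[c]=np.array([[h[0,0,0]/6+u-22],[h[0,0,1]/6+v-22]])
    cv2.imwrite(f'pics/ball_{c}.png',cr[:,:,::-1])
    for z,x in((.024,.525),(.033,.520)):print(proj(c,[x,.058,z]))
if 'wrist' in C and 'scene' in C:
    X=cv2.triangulatePoints(P('wrist'),P('scene'),C['wrist'],C['scene']);print((X[:3]/X[3]).T)
cv2.imwrite('pics/balls.png',np.hstack([cv2.imread(f'pics/ball_{c}.png') for c in('wrist','scene','top')]))
E
```

```text
wrist [(np.float64(283.8333339691162), np.float64(183.5), np.float32(10.456067)), (np.float64(283.8333339691162), np.float64(183.5), np.float32(7.2013073)), (np.float64(283.8333339691162), np.float64(183.5), np.float32(8.700864))]
[281.25315673 183.28263657]
[282.02518355 181.36137302]
scene [(np.float64(324.1666660308838), np.float64(235.6666660308838), np.float32(7.39553))]
[324.05716886 235.8243823 ]
[323.13028939 230.86208692]
top []
[260.68956614 186.19655406]
[260.41964957 187.47698365]
[[0.52457135 0.05982056 0.02297732]]
```

View pics/balls.png

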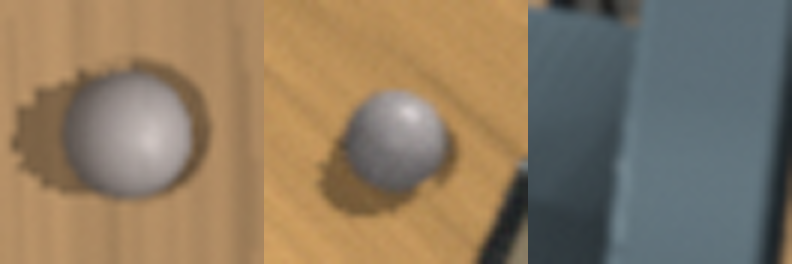

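Triangulated z is again ≈ 0.023, so the ball is home. The fitted lid angle is ≈1.70 rad. Next I go behind the lid.

```bash
python3 - <<'E'
from h import *
print(delta([.6857,.0964,.363]))
E
```

```text
[-8.23 -0.09 -0.14]
```

carry_out(
  steps="-0.8 -0.01 0 0 0 0 0; -0.8 -0.01 0 0 0 0 0; -0.8 -0.01 0 0 0 0 0; -0.8 -0.01 0 0 0 0 0; -0.8 -0.01 0 0 0 0 0; -0.8 -0.01 0 0 0 0 0; -0.8 -0.01 0 0 0 0 0; -0.8 -0.01 0 0 0 0 0; -0.8 0 0 0 0 0 0; -0.8 0 0 0 0 0 0; -0.23 0 0 0 0 0 0; 0 0 0 0 0 0 0",
)

```text
clock: 10.73
ee_pos: [0.6866, 0.0968, 0.3598]
ee_rot: [3.141, -0.002, -2.917]
contact_force: [0.3, -0.2, -0.4]
finger_gap: -0.0002
gripper_force: 0.0
```

carry_out(
  steps="0 0 0.6 0 0 0 0; 0 0 0.6 0 0 0 0; 0 0 0.6 0 0 0 0; 0 0 0.6 0 0 0 0; 0 0 0.6 0 0 0 0; 0 0 0.6 0 0 0 0; 0 0 0.6 0 0 0 0; 0 0 0.6 0 0 0 0; 0 0 0.5 0 0 0 0; 0 0 0.4 0 0 0 0; 0 0 0 0 0 0 0; 0 0 0 0 0 0 0",
)

```text
clock: 11.73
ee_pos: [0.686, 0.0967, 0.2184]
ee_rot: [3.141, -0.001, -2.917]
contact_force: [-0.2, -0.0, -0.0]
finger_gap: 0.0001
gripper_force: 0.0
```

```bash
python3 - <<'E'
from h import *
s=state();print(s['ee_pos'],s['ee_rot'],s['contact_force'])
w=read_camera('wrist');sc=read_camera('scene')
cv2.imwrite('pics/w6.png',np.hstack([cv2.resize(w,(400,300)),cv2.resize(sc[80:310,200:507],(400,300))])[:,:,::-1])
E
```

```text
[0.68599735 0.09665887 0.21844129] [ 3.14138477e+00 -9.46582699e-04 -2.91679306e+00] [-0.16290365 -0.03200073 -0.03863589]
```

View pics/w6.png

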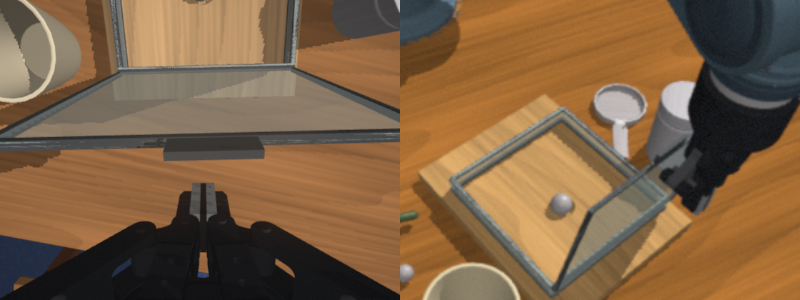

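The shut fingers at (202,185) are behind the lid, roughly centred on its tab at (214,150), with nothing touching. Now I pull forward gently.

carry_out(
  steps="0.15 0 0 0 0 0 0; 0.15 0 0 0 0 0 0; 0.15 0 0 0 0 0 0; 0.12 0 0 0 0 0 0; 0.12 0 0 0 0 0 0; 0.12 0 0 0 0 0 0; 0.12 0 0 0 0 0 0; 0.12 0 0 0 0 0 0; 0.12 0 0 0 0 0 0; 0.12 0 0 0 0 0 0; 0.12 0 0 0 0 0 0; 0.12 0 0 0 0 0 0",
)

```text
clock: 12.83
ee_pos: [0.649, 0.0881, 0.2195]
ee_rot: [-3.141, 0.001, -2.917]
contact_force: [1.4, 0.6, 0.2]
finger_gap: -0.0
gripper_force: 0.0
```

carry_out(
  steps="0.12 0 0 0 0 0 0; 0.12 0 0 0 0 0 0; 0.12 0 0 0 0 0 0; 0.12 0 0 0 0 0 0; 0.12 0 0 0 0 0 0; 0.12 0 0 0 0 0 0; 0.12 0 0 0 0 0 0; 0 0 0 0 0 0 0",
)

```text
clock: 13.5
ee_pos: [0.6277, 0.0834, 0.2189]
ee_rot: [3.141, -0.001, -2.917]
contact_force: [0.3, 1.4, 0.2]
finger_gap: -0.0
gripper_force: 0.0
```

```bash
python3 - <<'E'
from h import *
s=state();a=np.radians(13.3);d=s['ee_pos'][:2]-[.5125,.0555]
print('box x,y',d@[np.cos(a),np.sin(a)],d@[-np.sin(a),np.cos(a)],s['ee_pos'],s['contact_force'],s['q'])
# planned arc rows: TCP (box x, z) at contact radius r
P=lambda th,r:np.array([.105-r*np.cos(th)+.004*np.sin(th)+.011,.0445+r*np.sin(th)+.004*np.cos(th)])
prev=None
for th in np.arange(90,-1,-5):
    p=P(np.radians(th),.172)
    if prev is not None:q=(p-prev)/.025;print(th,p.round(3),'dx',round(-q[0],2),'dz',round(-q[1],2))
    prev=p
E
```

```text
box x,y 0.11851630110434526 0.0006253833843956156 [0.62769369 0.08337325 0.21890422] [0.34837402 1.42168779 0.1895225 ] [-4.66643299e-02  2.17857980e-01  1.61307073e+00 -1.51513451e-04
  1.31164681e+00 -1.84216737e+00]
85 [0.105 0.216] dx 0.6 dz 0.01
80 [0.09  0.215] dx 0.6 dz 0.06
75 [0.075 0.212] dx 0.59 dz 0.12
70 [0.061 0.207] dx 0.58 dz 0.17
65 [0.047 0.202] dx 0.56 dz 0.22
60 [0.033 0.195] dx 0.54 dz 0.26
55 [0.021 0.188] dx 0.51 dz 0.31
50 [0.009 0.179] dx 0.48 dz 0.35
45 [-0.003  0.169] dx 0.45 dz 0.4
40 [-0.013  0.158] dx 0.42 dz 0.43
35 [-0.023  0.146] dx 0.38 dz 0.47
30 [-0.031  0.134] dx 0.33 dz 0.5
25 [-0.038  0.121] dx 0.29 dz 0.53
20 [-0.044  0.107] dx 0.24 dz 0.55
15 [-0.049  0.093] dx 0.19 dz 0.57
10 [-0.053  0.078] dx 0.14 dz 0.58
5 [-0.055  0.063] dx 0.09 dz 0.59
0 [-0.056  0.048] dx 0.04 dz 0.6
```

carry_out(
  steps="0.25 0 0 0 0 0 0; 0.25 0 0 0 0 0 0; 0.25 0 0.02 0 0 0 0; 0.25 0 0.03 0 0 0 0; 0.25 0 0.04 0 0 0 0; 0.25 0 0.05 0 0 0 0; 0.25 0 0.06 0 0 0 0; 0.25 0 0.06 0 0 0 0; 0.25 0 0.07 0 0 0 0; 0.25 0 0.08 0 0 0 0; 0.25 0 0.09 0 0 0 0; 0.25 0 0.1 0 0 0 0",
)

```text
clock: 14.5
ee_pos: [0.5546, 0.0667, 0.2038]
ee_rot: [3.142, -0.0, -2.917]
contact_force: [2.4, -1.2, 1.3]
finger_gap: 0.0003
gripper_force: 0.8
```

```bash
cat > st.py <<'E'
from h import *
s=state();a=np.radians(13.3);d=s['ee_pos'][:2]-[.5125,.0555]
print('box x,y,z',(d@[np.cos(a),np.sin(a)]).round(4),(d@[-np.sin(a),np.cos(a)]).round(4),s['ee_pos'][2].round(4),s['contact_force'].round(2))
x=.105-(d@[np.cos(a),np.sin(a)]-.011);z=s['ee_pos'][2]-.0445;print('r',np.hypot(x,z),'ang',np.degrees(np.arctan2(z,x)))
for t in trace('scene','lid')[:1]:print(t['extent'],t['score'])
E
python3 st.py
```

```text
box x,y,z 0.0436 0.0012 0.2038 [ 2.39 -1.18  1.34]
r 0.1749862622396259 ang 65.54636332143491
[316.3, 181.9, 424.2, 301.1] 0.7
```

Lid follows at ~64° with small forces (~2.5 N). I'll continue along the arc.

carry_out(
  steps="0.27 0 0.12 0 0 0 0; 0.27 0 0.13 0 0 0 0; 0.26 0 0.15 0 0 0 0; 0.25 0 0.16 0 0 0 0; 0.24 0 0.17 0 0 0 0; 0.24 0 0.18 0 0 0 0; 0.23 0 0.19 0 0 0 0; 0.22 0 0.2 0 0 0 0; 0.21 0 0.21 0 0 0 0; 0.21 0 0.22 0 0 0 0; 0.19 0 0.23 0 0 0 0; 0.19 0 0.24 0 0 0 0",
)

```text
clock: 15.55
ee_pos: [0.487, 0.0512, 0.1484]
ee_rot: [3.142, -0.0, -2.917]
contact_force: [-0.6, -1.0, 0.6]
finger_gap: 0.0001
gripper_force: 0.5
```

carry_out(
  steps="0.17 0 0.25 0 0 0 0; 0.16 0 0.25 0 0 0 0; 0.15 0 0.26 0 0 0 0; 0.14 0 0.27 0 0 0 0; 0.12 0 0.27 0 0 0 0; 0.12 0 0.28 0 0 0 0; 0.1 0 0.28 0 0 0 0; 0.09 0 0.28 0 0 0 0; 0 0 0 0 0 0 0",
)

```text
clock: 16.3
ee_pos: [0.4604, 0.0456, 0.0936]
ee_rot: [3.14, -0.003, -2.917]
contact_force: [-0.3, -0.1, 0.7]
finger_gap: 0.0003
gripper_force: 0.0
```

```bash
python3 st.py
```

```text
box x,y,z -0.053 0.0023 0.0936 [-0.29 -0.08  0.73]
r 0.17602287701275912 ang 16.206472307762063
[316.3, 181.9, 424.2, 301.1] 0.7
```

carry_out(
  steps="0.05 0 0.2 0 0 0 0; 0.04 0 0.2 0 0 0 0; 0.03 0 0.2 0 0 0 0; 0.03 0 0.2 0 0 0 0; 0.02 0 0.2 0 0 0 0; 0.02 0 0.15 0 0 0 0; 0.01 0 0.15 0 0 0 0; 0 0 0.1 0 0 0 0; 0 0 0.1 0 0 0 0; 0 0 0 0 0 0 0",
)

```text
clock: 17.18
ee_pos: [0.4568, 0.0444, 0.0575]
ee_rot: [3.141, -0.001, -2.917]
contact_force: [-0.8, -0.7, -0.2]
finger_gap: 0.0001
gripper_force: 0.0
```

```bash
python3 -c "
from h import *
read_camera('scene')
exec(open('st.py').read())"
```

```text
box x,y,z -0.0566 0.0019 0.0578 [-0.04 -0.53  0.61]
r 0.17313355530392346 ang 4.403422688817869
[238.5, 162.8, 408.1, 301.5] 0.81
```

The lid is nearly shut, about 9 mm to go. I'll finish slowly and watch the force.

carry_out(
  steps="0 0 0.06 0 0 0 0; 0 0 0.06 0 0 0 0; 0 0 0.06 0 0 0 0; 0 0 0.06 0 0 0 0; 0 0 0.04 0 0 0 0; 0 0 0 0 0 0 0",
)

```text
clock: 17.78
ee_pos: [0.457, 0.0443, 0.0508]
ee_rot: [3.141, -0.0, -2.917]
contact_force: [1.1, -0.7, -0.0]
finger_gap: -0.0002
gripper_force: 0.0
```

carry_out(
  steps="0 0 0.04 0 0 0 0; 0 0 0.02 0 0 0 0; 0 0 0 0 0 0 0; 0 0 0 0 0 0 0",
)

```text
clock: 18.12
ee_pos: [0.457, 0.0443, 0.0495]
ee_rot: [3.142, -0.0, -2.917]
contact_force: [0.7, -0.0, 0.3]
finger_gap: 0.0003
gripper_force: 0.0
```

carry_out(
  steps="0 0 0.02 0 0 0 0; 0 0 0.02 0 0 0 0; 0 0 0 0 0 0 0",
)

```text
clock: 18.37
ee_pos: [0.4571, 0.0443, 0.0486]
ee_rot: [-3.142, 0.0, -2.917]
contact_force: [-0.4, 0.8, -0.0]
finger_gap: -0.0
gripper_force: 0.2
```

carry_out(
  steps="0 0 0.02 0 0 0 0; 0 0 0 0 0 0 0; 0 0 0 0 0 0 0",
)

```text
clock: 18.62
ee_pos: [0.4571, 0.0443, 0.0485]
ee_rot: [3.142, -0.0, -2.917]
contact_force: [-2.2, 0.6, 5.9]
finger_gap: -0.0004
gripper_force: 2.7
```

carry_out(
  steps="0 0 0.01 0 0 0 0; 0 0 0 0 0 0 0; 0 0 0 0 0 0 0",
)

```text
clock: 18.87
ee_pos: [0.4572, 0.0443, 0.0485]
ee_rot: [3.141, -0.001, -2.917]
contact_force: [-4.2, 0.1, 7.5]
finger_gap: -0.0002
gripper_force: 3.8
```

Height held at 0.0485 while the force rose to 7.5 N, so the lid is resting on the walls. I'll retreat straight up and check.

carry_out(
  steps="0 0 -0.1 0 0 0 0; 0 0 -0.3 0 0 0 0; 0 0 -0.8 0 0 0 0; 0 0 -1 0 0 0 0; 0 0 -1 0 0 0 0; 0 0 -1 0 0 0 0; 0 0 -1 0 0 0 0; 0 0 -1 0 0 0 0; 0 0 -1 0 0 0 0; 0 0 -1 0 0 0 0; 0 0 0 0 0 0 0; 0 0 0 0 0 0 0",
)

```text
clock: 19.87
ee_pos: [0.4579, 0.0442, 0.2548]
ee_rot: [-3.14, 0.004, -2.917]
contact_force: [0.2, -0.8, 0.6]
finger_gap: 0.0002
gripper_force: 0.0
```

```bash
python3 - <<'E'
from h import *
print(state()['contact_force'],state()['ee_pos'])
read_camera('scene');read_camera('wrist')
for c in('scene','wrist'):
  for l in('lid','ball'):
    for d in trace(c,l)[:2]:print(c,l,d['extent'],d['score'])
a=np.radians(13.3);x=np.array([np.cos(a),np.sin(a),0]);y=np.array([-x[1],x[0],0]);c0=np.array([.5125,.0555,0])
for th in(0,.05,.1):
  q=[proj('scene',c0+.105*x+.105*s*y-r*np.cos(th)*x+[0,0,.0485+r*np.sin(th)]) for s in(1,-1) for r in(0,.21)]
  print(th,np.min(q,0),np.max(q,0))
E
```

```text
[ 0.24245878 -0.80342793  0.56777982] [0.45790954 0.0441744  0.25475164]
scene lid [238.3, 160.8, 408.1, 301.0] 0.76
scene ball [147.8, 193.6, 170.2, 212.7] 0.73
scene ball [240.1, 158.8, 405.5, 303.4] 0.67
wrist lid [174.1, 106.4, 393.2, 313.7] 0.6
wrist lid [393.6, 102.1, 514.3, 214.1] 0.56
wrist ball [60.8, 0.1, 93.3, 9.4] 0.63
0 [236.25337846 160.31916149] [406.62087327 301.26472584]
0.05 [235.90522318 156.66510385] [406.62087327 301.26472584]
0.1 [235.72597749 153.10896957] [406.62087327 301.26472584]
```

Lid extent matches the shut prediction (238/161/408/301 against 236/160/407/301). Handing in.

```bash
python3 -c "from workcell import job_done;print(job_done())"
```

```text
the job is handed in; nothing more can be done
None
```

The ball is down in the well and the glass lid is fully shut; I handed the job in at about 20 s, with the robot clear and force readings never above about 9 N.

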